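Put a disc punch back into its hole of a graded stand

TASK

Put the blue-handled disc punch away in the graded stand: find the hole that matches its shank diameter, let it in upright and push it gently but fully home, so that its collar sits on the metal strip, then let go. The strip is marred by hard pressing, so feel for the hole lightly (never more than 30 N between punch and stand); leave the red-handled punch and the red-capped cup standing where they are.

Things in the scene. Friction and masses are not known exactly. Their poses are not given: they have to be found in the camera images.
- punch_blue_centre (a point): Centre of the punch to put away, standing upright, 82 mm tall; point 41 mm above its foot, z up the punch. From the foot up: steel shank 20 mm diameter, 40 mm long (foot edge bevelled 1 mm); steel collar 31 mm diameter, 4 mm thick; ribbed blue handle 24 mm diameter, 38 mm long, its middle 22 mm above this point. About 0.13 kg.
- punch_red_centre (a point): Centre (41 mm above the foot) of a second disc punch of the same shape with a red handle and a thicker shank of 23 mm. It stands on the bench and stays there.
- cup_centre (a point): Centre (half-way up) of a white cup with a red screw cap, 48 mm in diameter and 60 mm tall, standing further back on the bench; it stays there.
- stand: Graded stand, fixed to the bench, 74 mm (x) by 216 mm (y), 66 mm high: wooden rails, and between them an aluminium strip 50 by 168 mm, its top at 66 mm, with four upright through holes in a row along y (pitch 36 mm), growing to +y; each 1 mm wider than its shank, chamfered 0.5 mm. Origin: centre of underside. The strip is clamped at a place along y that changes each time, see hole_a.
- hole_a (a point): Where the mouth centre (strip's top) of the hole for 14 mm shanks (15 mm wide) would be with the strip pushed fully to the -y end of the stand. The strip really sits further to +y by 4 to 24 mm, unknown and new each time, and all four true holes are off these points by that one shift along the stand's y: find it by feel or by eye. The strip does not yield below 100 N.
- hole_b (a point): The same (strip at the -y end; true hole 4 to 24 mm further to +y) for the hole for 17 mm shanks, 18 mm wide.
- hole_c (a point): The same (strip at the -y end; true hole 4 to 24 mm further to +y) for the hole for 20 mm shanks, 21 mm wide. In every hole, 26 mm below the mouth, is a tight cork follower that the shank must push down: it yields at about 5 N (more when fast) and stays where it is pushed. A punch is home when its collar lies on the strip, its foot 40 mm below the mouth.
- hole_d (a point): The same (strip at the -y end; true hole 4 to 24 mm further to +y) for the hole for 23 mm shanks, 24 mm wide.
Mind the look-alikes: they are no part of the job. Of the things like the part that bears punch_red_centre, leave any that is yellow; of the rest the larger one is meant.

How it is judged:
At the end, for the whole second after the job is handed in: The blue punch is upright (within 0.06 rad) in the hole for 20 mm shanks, which lies 4 to 24 mm to the +y side of point hole_c, with its collar on the strip: its centre no more than 2.5 mm above the strip's top (1 mm when fully home). The red punch and the cup stand within 15 mm of where they stood (y of punch_blue_centre in the frame of hole_c between 0.001 and 0.027 m and x of punch_blue_centre in the frame of hole_c between -0.004 and 0.004 m and z of punch_blue_centre in the frame of hole_c below 0.0025 m and angle between punch_blue_centre's own z axis and vertical below 0.06 rad and distance of each of punch_red_centre, cup_centre from where it was at the start of the episode below 0.015 m and angle between punch_red_centre's own z axis and vertical below 0.1 rad); the robot touches nothing.
It fails at once if the blue punch presses on the stand with more than 30 N (contact force between punch_blue and stand above 30 N).
It fails at once if the red punch is knocked over or pushed away (distance of punch_red_centre from where it was at the start of the episode above 0.03 m or angle between punch_red_centre's own z axis and vertical above 0.4 rad).
It also fails if it takes over 67 s, if anything falls off the work surface, if the arm or the gripper's body presses on something with over 40 N, if the wrist force passes 120 N, or if a joint passes its speed limit or range.

ROBOT

A 6-joint arm with a two-finger parallel gripper is mounted at the origin on a cart in front of the work surface, level with it; the furniture and walls round the work are solid. World frame = base frame: x ahead of the robot, y to its left, z up, the work surface at z = 0. Lengths are in m, angles in rad, forces in N, time in s.
With the tool pointing down it reaches from about 0.3 to 0.75 m from the base axis. Payload 8.5 kg.
Tool frame: the origin (TCP) lies on the mounting face of the last link; the fingertips stand robot.tip_reach ahead of it and the grasp point (between the pads) lies 147 mm ahead of it (robot.tip_reach is the distance from the TCP to the fingertips, in m); z points along the fingers, y is the line along which they close (so a half turn about z gives the same grasp; the last joint's range is limited). The gripper opens to 88 mm and grips with 3 to 60 N. Pads are 18 mm wide; open, the fingers measure 123 mm over their backs; the gripper's body (75 mm by 187 mm) begins 45 mm behind the grasp point.
Start: joints at [1.057, 0.381, 1.297, -0, 1.464, -0.215], TCP at [0.162, 0.526, 0.405] pointing down, gripper open.
Joint ranges: [-3.11, 3.11], [-0.89, 2.33], [0.22, 2.48], [-1.42, 4.56], [0.17, 2.85], [-2.88, 2.88]. Speed limits (rad/s): [2.39, 2.39, 3.14, 3.14, 3.14, 3.14].

INTERFACE

Orientations are given as a unit quaternion [w, x, y, z].
In Python, from station import sensors, get_image, camera_info, robot gives the robot as it stands.
- The arm moves only by the shell command python3 -m pendant 'ROWS' [FORCE]. ROWS is JSON, a list of rows, each a list of 5 numbers: the shift along the tool's x, y, z in m, then the turn about the tool's z in degrees, then the finger opening in m, from 0 to 0.0881. A call has 1 to 10 rows; each row is the pose to reach, as a shift and turn from the pose commanded when the call began, along the tool's axes at that moment; what a row does not reach only later rows make up. A row lasts 1/8 s, in which the tool goes at most 62.5 mm and 10.7 degrees, less where a joint would pass 70% of its speed; a pose out of reach is approached as far as the arm can. A call with a gripper value outside its range is refused whole. The fingers move at their own pace and stop on an object; FORCE is the grip in N (left out, the last holds). Time passes only in rows, so rows that repeat a pose let the fingers close. It gives the time, the measured TCP pose, the force, the opening and the grip force at its end, in the units of the state.
- sensors.get_state(): the state, without advancing time (a new reading comes with each control period).
- get_image(name): name is "scene" or "top" or "wrist"; returns the picture (480x640x3 uint8, red, green, blue); there is no depth.
- camera_info(name): a dict with "fx", "fy", "cx", "cy" (pixels), "R" (3x3) and "t" (3): a world point X has camera coordinates R X + t. Camera axes: x right, y down, z forward; pixel columns grow to the right and rows downward; lengths in m; the calibration is good to about 2 mm. A picture is of the moment at which its call begins: read the wrist's pose just before it. camera_info takes no time and is no camera call; for the wrist camera it gives the pose at the moment of the call.
- robot.sign_off(): hands the job in; it is judged then, once.
The state is a dict: "time_s": time; "joint_pos": joint angles; "qd": joint speeds; "tau": joint torques, N m; "position": TCP position; "eef_rot": TCP orientation; "contact_force": force on the tool from outside, world axes, zero at the start; "moment": the same for the moment, N m; "width": opening from 0.0 (shut) to 1.0 (fully open); "finger_force": force on a finger pad.
Only numpy, scipy, OpenCV 4.12 (cv2) and the standard library are available. Lean on these libraries where they do the work, as an engineer would, in place of code of your own. Each camera call takes 0.05 s, during which the arm holds its last target. There are 200 camera calls.

## Working session

There is one attempt and no reset: what is moved stays moved. The work goes in short steps, Python scripts to look and compute and a shell command to move; the robot and the scene stay as the last step left them, time stands still between calls to the robot, and variables do not carry over. Pictures are saved under pics/ and viewed, at most 10 in all, crops included, and the job is handed in when it is done.

```bash
mkdir -p pics; python3 - <<'E'
from station import *
import cv2,numpy as np
for n in("top","scene"):
    cv2.imwrite(f"pics/{n}0.png",get_image(n)[:,:,::-1])
    c=camera_info(n);print(n,c["fx"],c["cx"],c["cy"],np.round(-np.array(c["R"]).T@c["t"],3))
s=sensors.get_state();print(s["time_s"],s["position"],s["eef_rot"],s["contact_force"],robot.tip_reach)
E
```

```text
top 535.2106220730791 315.79241435747997 248.56135238112714 [0.403 0.076 0.981]
scene 511.6980615798869 321.04414951691695 238.39007736684218 [ 0.271 -0.52   0.605]
0.1 [0.16189545 0.52560727 0.40420186] [-2.33679670e-04  1.48849912e-01  9.88859590e-01 -6.00044772e-04] [0.06869959 0.13129085 0.27254269] 0.166
```

View pics/top0.png

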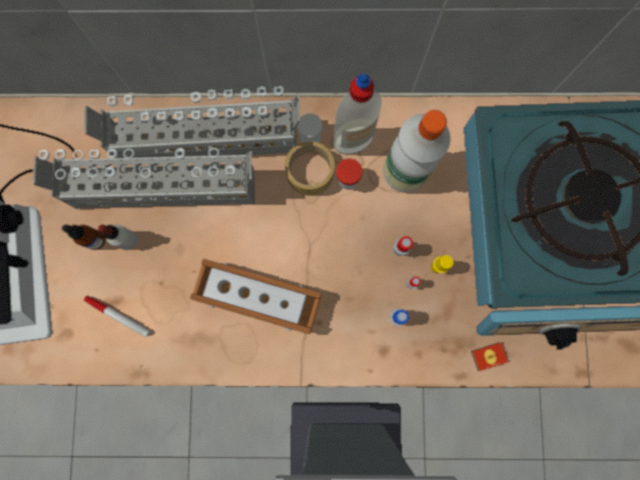

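View pics/scene0.png

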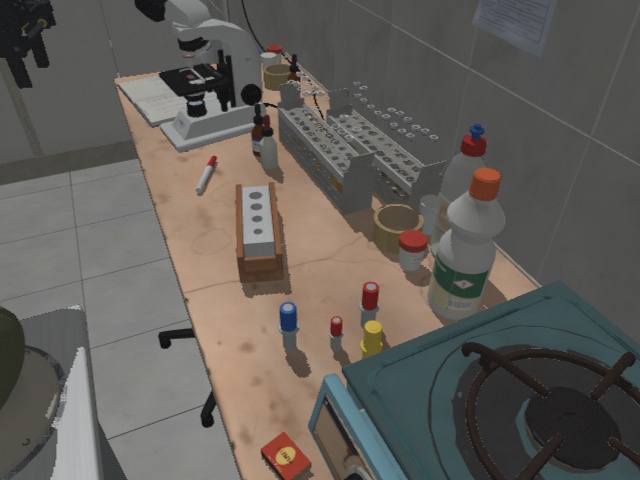

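The top view shows the stand centred near (257,296), with holes at about (224,286), (244,293), (264,299) and (285,304), growing to the left (+y). The blue punch is at (400,317), the large red one at (404,245), and the cup at (349,173). I'll enlarge the stand and the punches.

```bash
cat > h.py <<'E'
import numpy as np,cv2
from station import *
def ray(c,u,v,z):
    R=np.array(c["R"]);o=-R.T@np.array(c["t"])
    d=R.T@np.array([(u-c["cx"])/c["fx"],(v-c["cy"])/c["fy"],1]);return o+d*(z-o[2])/d[2]
def proj(c,X):
    p=np.array(c["R"])@np.array(X)+c["t"];return p[0]/p[2]*c["fx"]+c["cx"],p[1]/p[2]*c["fy"]+c["cy"]
E
python3 - <<'E'
from h import *
a=cv2.imread("pics/top0.png")
A=cv2.resize(a[255:335,185:325],None,fx=5,fy=5,interpolation=cv2.INTER_CUBIC)
B=cv2.resize(a[300:335,380:420],None,fx=5,fy=5,interpolation=cv2.INTER_CUBIC)
C=np.zeros((580,700,3),np.uint8);C[:400]=A;C[400:575,:200]=B
C[400:580,200:700]=cv2.resize(cv2.imread("pics/scene0.png")[295:355,265:390],None,fx=4,fy=3)[:180,:500]
cv2.imwrite("pics/crop1.png",C)
E
```

```text
(no output)
```

View pics/crop1.png

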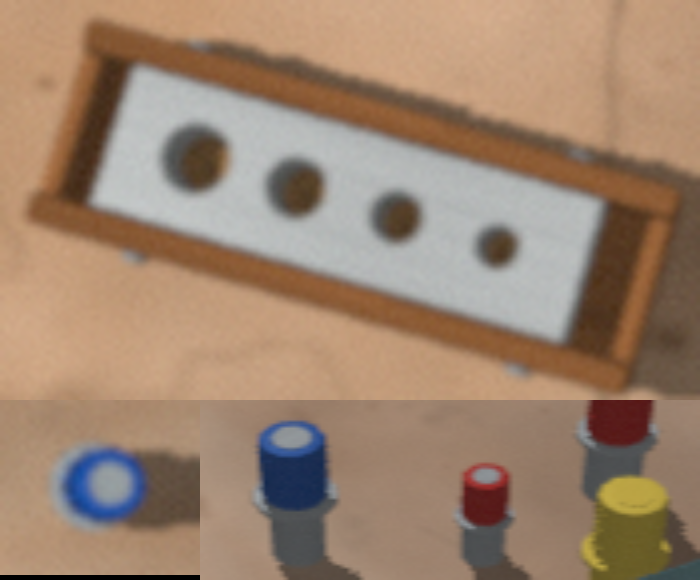

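The crop shows the strip's holes at crop (195,158), (295,187), (396,217) and (497,247). The 20 mm hole is the second from the left. The blue cap's grey top is at crop (109,484).

```bash
python3 - <<'E'
from h import *
from scipy.spatial.transform import Rotation as Ro
c=camera_info("top");s=camera_info("scene")
H=[ray(c,u/5+184.6,v/5+254.6,.066) for u,v in((195,158),(295,187),(396,217),(497,247))]
for h in H:print(h.round(4))
d=H[0]-H[3];print("pitch",np.linalg.norm(d)/3,"stand yaw",np.degrees(np.arctan2(-d[0],d[1])))
b=ray(c,401.4,316.4,.082);print("blue top",b.round(4),"scene proj",proj(s,b),"seen",(265+292/4,295+37/3), "from scene",ray(s,338,307.3,.082).round(4))
r=ray(c,405,242,.082);print("red",r.round(4)); print("cup",ray(c,349,172,.06).round(4),"yellow",ray(c,446,262,.07),"small",ray(c,415,282,.06))
q=sensors.get_state()["eef_rot"];R=Ro.from_quat(np.r_[q[1:],q[0]]).as_matrix();print(R.round(3))
p=sensors.get_state()["position"];print((R.T@(b-p)).round(4))
E
```

```text
[0.4805 0.2455 0.066 ]
[0.4707 0.2109 0.066 ]
[0.4606 0.1761 0.066 ]
[0.4505 0.1415 0.066 ]
pitch 0.0360928836028808 stand yaw -16.07638262800871
blue top [ 0.4299 -0.0554  0.082 ] scene proj (np.float64(289.19212763932336), np.float64(306.7778132017362)) seen (338.0, 307.3333333333333) from scene [ 0.4917 -0.0832  0.082 ]
red [ 0.5554 -0.064   0.082 ]
cup [0.6852 0.0293 0.06  ] yellow [ 0.52296206 -0.13515245  0.07      ] small [ 0.48941822 -0.08314654  0.06      ]
[[-0.956  0.294 -0.001]
 [ 0.294  0.956 -0.001]
 [ 0.    -0.001 -1.   ]]
[-0.4273 -0.4759  0.3227]
```

```bash
python3 -m pendant '[[-0.041,-0.046,0,0,0.06],[-0.083,-0.092,0,0,0.06],[-0.124,-0.138,0,0,0.06],[-0.165,-0.184,0,0,0.06],[-0.206,-0.23,0,0,0.06],[-0.247,-0.276,0,0,0.06],[-0.288,-0.322,0,0,0.06],[-0.33,-0.368,0.02,0,0.06],[-0.371,-0.414,0.04,0,0.06],[-0.4,-0.44,0.06,0,0.06]]' 25
python3 - <<'E'
from h import *
from scipy.spatial.transform import Rotation as Ro
c=camera_info("wrist");cv2.imwrite("pics/w1.png",get_image("wrist")[:,:,::-1])
s=sensors.get_state();q=s["eef_rot"];R=Ro.from_quat(np.r_[q[1:],q[0]]).as_matrix();print(s["position"],R.round(3));
print("cam",(-np.array(c["R"]).T@c["t"]).round(3),"exp",proj(c,[.4299,-.0554,.082]));print((R.T@(np.array([.4299,-.0554,.215])-s["position"])).round(4))
E
```

```text
time_s: 1.35
position: [0.4152, -0.015, 0.3441]
eef_rot: [0.0, 0.15, 0.989, -0.0]
contact_force: [1.0, 0.3, 0.5]
width: 0.68
finger_force: 0.0
[ 0.4171059  -0.01773925  0.3417679 ] [[-0.955  0.298 -0.002]
 [ 0.298  0.955 -0.001]
 [ 0.002 -0.001 -1.   ]]
cam [0.348 0.005 0.324] exp (np.float64(267.96222053960093), np.float64(290.0485757226528))
[-0.0236 -0.032   0.1268]
```

View pics/w1.png

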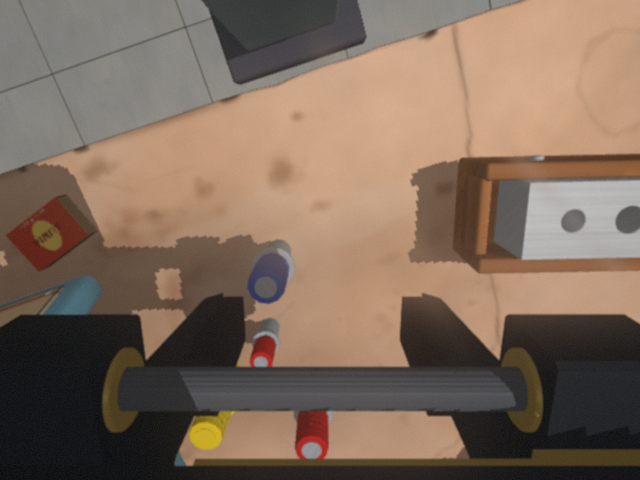

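The wrist view shows the blue cap at (265,287), against (268,290) expected. They agree, so I'll go over the punch.

```bash
python3 -m pendant '[[-0.025,-0.034,0.02,0,0.06],[-0.026,-0.035,0.04,0,0.06],[-0.026,-0.035,0.05,0,0.06]]' 25
python3 - <<'E'
from h import *
from scipy.spatial.transform import Rotation as Ro
s=sensors.get_state();c=camera_info("wrist");cv2.imwrite("pics/w2.png",get_image("wrist")[:,:,::-1])
q=s["eef_rot"];R=Ro.from_quat(np.r_[q[1:],q[0]]).as_matrix();print(s["position"],proj(c,[.4299,-.0554,.082]));print((R.T@(np.array([.4299,-.0554,.215])-s["position"])).round(4),R.round(4))
E
```

```text
time_s: 1.78
position: [0.4291, -0.0539, 0.2938]
eef_rot: [-0.001, 0.149, 0.989, 0.0]
contact_force: [0.2, -0.0, 0.5]
width: 0.676
finger_force: 0.0
[ 0.42905021 -0.05389762  0.2937681 ] (np.float64(320.5124665216775), np.float64(281.83222133922726))
[-0.0014 -0.0012  0.0788] [[-9.555e-01  2.951e-01 -1.800e-03]
 [ 2.951e-01  9.555e-01  8.000e-04]
 [ 1.900e-03  3.000e-04 -1.000e+00]]
```

View pics/w2.png

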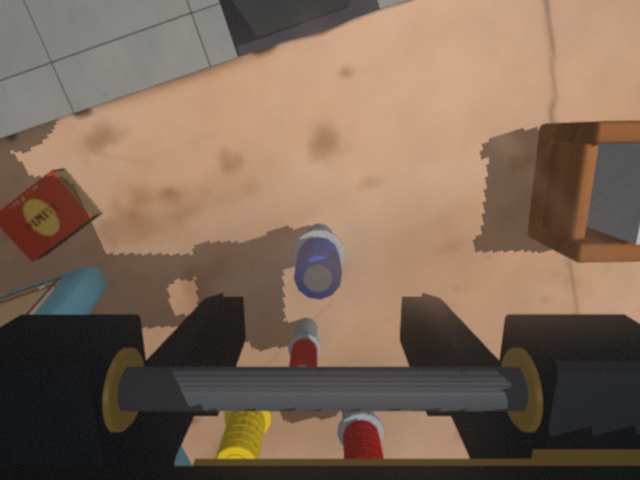

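The cap is at (319,278), within 2 mm of the estimate. Next I descend and grip.

```bash
python3 -m pendant '[[0,-0.001,0.03,0,0.06],[0,-0.001,0.06,0,0.06],[0,-0.001,0.078,0,0.06],[0,-0.001,0.078,0,0.06],[0,-0.001,0.078,0,0.015],[0,-0.001,0.078,0,0.015],[0,-0.001,0.078,0,0.015],[0,-0.001,0.078,0,0.015],[0,-0.001,0.078,0,0.015]]' 30
```

```text
time_s: 2.95
position: [0.429, -0.0547, 0.217]
eef_rot: [0.0, 0.149, 0.989, -0.0]
contact_force: [-0.2, -0.0, 3.4]
width: 0.264
finger_force: 29.9
```

```bash
python3 -m pendant '[[0,0,-0.03,0,0.015],[0,0,-0.07,0,0.015],[0,0.02,-0.1,0,0.015],[0.01,0.07,-0.1,0,0.015],[0.02,0.12,-0.1,0,0.015],[0.03,0.17,-0.1,0,0.015],[0.035,0.22,-0.1,0,0.015],[0.0385,0.255,-0.09,0,0.015],[0.0385,0.266,-0.085,0,0.015],[0.0385,0.266,-0.085,0,0.015]]'
python3 - <<'E'
from h import *
s=sensors.get_state();c=camera_info("wrist");w=get_image("wrist")[:,:,::-1];ct=camera_info("top");t=get_image("top")[:,:,::-1];sc=get_image("scene")[:,:,::-1]
cv2.imwrite("pics/w3.png",w);cv2.imwrite("pics/t3.png",t);cv2.imwrite("pics/s3.png",sc)
C=np.zeros((600,800,3),np.uint8);C[:300,:400]=cv2.resize(w,(400,300))
C[300:600,:400]=cv2.resize(t[260:335,190:290],None,fx=4,fy=4);C[:600,400:800]=cv2.resize(sc[170:290,220:300],None,fx=5,fy=5)
cv2.imwrite("pics/c3.png",C)
print(s["position"],s["eef_rot"],s["contact_force"],s["width"]);print("hole in wrist",proj(c,[.4707,.2109,.066]),proj(camera_info("scene"),[.4707,.2109,.066]))
E
```

```text
time_s: 4.2
position: [0.4704, 0.2107, 0.3012]
eef_rot: [-0.001, 0.149, 0.989, -0.0]
contact_force: [-0.0, 0.4, -0.4]
width: 0.26
finger_force: 29.9
[0.47035864 0.21071822 0.30120057] [-6.56782907e-04  1.48512299e-01  9.88910279e-01 -3.54374171e-04] [-0.01192142  0.35381258 -0.39906203] 0.2601717647251661
hole in wrist (np.float64(323.7695073273719), np.float64(264.834500808731)) (np.float64(257.72443117703517), np.float64(206.20634681270099))
```

View pics/c3.png

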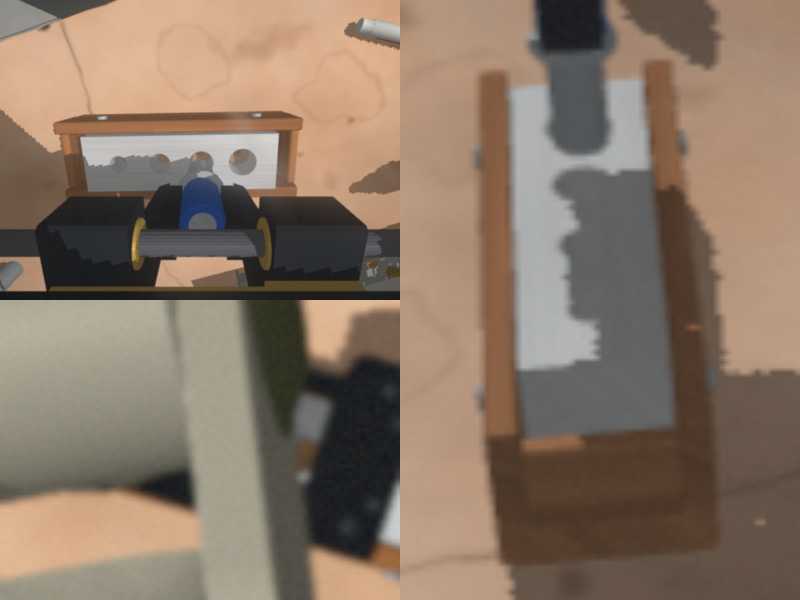

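The wrist view shows the holes along row ~160 of the reduced picture, the third one (20 mm) beneath the punch. I'll enlarge it to compare with the projections.

```bash
python3 - <<'E'
from h import *
w=cv2.imread("pics/w3.png");cv2.imwrite("pics/c4.png",cv2.convertScaleAbs(cv2.resize(w[200:320,160:420],None,fx=3,fy=3,interpolation=cv2.INTER_CUBIC),alpha=1.4))
c=camera_info("wrist")
for X in [.4805,.2455],[.4707,.2109],[.4606,.1761],[.4505,.1415]:
    u,v=proj(c,X+[.066]);print(round((u-160)*3),round((v-200)*3))
print(c["fx"],(-np.array(c["R"]).T@c["t"]).round(4))
E
```

```text
692 185
495 190
296 193
99 196
414.56347004324283 [0.4033 0.23   0.282 ]
```

View pics/c4.png

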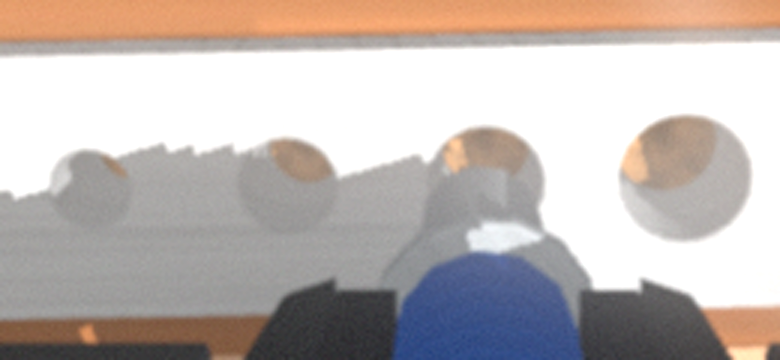

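Relative to the projections, the holes are consistently about 1 mm off, which is the same bias as I saw for the cap. So the punch is over hole C to within about 1 mm, well within bevel plus chamfer. I'll lower it gently.

```bash
python3 -m pendant '[[0.0005,0,0.005,0,0.015],[0.0005,0,0.01,0,0.015],[0.0005,0,0.014,0,0.015],[0.0005,0,0.016,0,0.015],[0.0005,0,0.017,0,0.015],[0.0005,0,0.018,0,0.015],[0.0005,0,0.019,0,0.015],[0.0005,0,0.0195,0,0.015],[0.0005,0,0.0195,0,0.015]]'
```

```text
time_s: 5.48
position: [0.4699, 0.211, 0.2822]
eef_rot: [-0.0, 0.149, 0.989, -0.0]
contact_force: [-0.6, -0.1, -1.1]
width: 0.261
finger_force: 29.9
```

```bash
python3 -m pendant '[[0,0,0.0005,0,0.015],[0,0,0.001,0,0.015],[0,0,0.0015,0,0.015],[0,0,0.002,0,0.015],[0,0,0.002,0,0.015]]'
```

```text
time_s: 6.1
position: [0.4699, 0.211, 0.2802]
eef_rot: [-0.0, 0.149, 0.989, -0.0]
contact_force: [0.5, -0.2, -0.6]
width: 0.266
finger_force: 29.9
```

```bash
python3 -m pendant '[[0,0,0.001,0,0.015],[0,0,0.002,0,0.015],[0,0,0.003,0,0.015],[0,0,0.004,0,0.015],[0,0,0.004,0,0.015]]'
```

```text
time_s: 6.72
position: [0.4699, 0.211, 0.2762]
eef_rot: [-0.0, 0.149, 0.989, -0.0]
contact_force: [0.1, 0.5, -1.8]
width: 0.269
finger_force: 29.9
```

It's entering freely, so I continue down towards the cork (mouth at TCP ≈ 0.283, cork ≈ 0.257, home ≈ 0.243).

```bash
python3 -m pendant '[[0,0,0.002,0,0.015],[0,0,0.004,0,0.015],[0,0,0.006,0,0.015],[0,0,0.008,0,0.015],[0,0,0.01,0,0.015],[0,0,0.012,0,0.015],[0,0,0.014,0,0.015],[0,0,0.016,0,0.015],[0,0,0.016,0,0.015]]'
```

```text
time_s: 7.85
position: [0.4699, 0.211, 0.2601]
eef_rot: [-0.0, 0.149, 0.989, -0.0]
contact_force: [0.6, -0.4, -0.9]
width: 0.266
finger_force: 29.9
```

```bash
python3 -m pendant '[[0,0,0.001,0,0.015],[0,0,0.002,0,0.015],[0,0,0.003,0,0.015],[0,0,0.004,0,0.015],[0,0,0.005,0,0.015],[0,0,0.006,0,0.015],[0,0,0.007,0,0.015],[0,0,0.008,0,0.015],[0,0,0.009,0,0.015]]'
```

```text
time_s: 8.98
position: [0.47, 0.211, 0.2512]
eef_rot: [0.0, 0.149, 0.989, 0.0]
contact_force: [-0.1, -0.9, 3.3]
width: 0.261
finger_force: 29.9
```

```bash
python3 -m pendant '[[0,0,0.001,0,0.015],[0,0,0.002,0,0.015],[0,0,0.003,0,0.015],[0,0,0.004,0,0.015],[0,0,0.005,0,0.015],[0,0,0.0055,0,0.015],[0,0,0.006,0,0.015]]'
```

```text
time_s: 9.85
position: [0.4699, 0.211, 0.2452]
eef_rot: [0.0, 0.149, 0.989, -0.0]
contact_force: [0.2, -0.2, 4.1]
width: 0.263
finger_force: 29.9
```

Now small steps until the collar is felt.

```bash
python3 -m pendant '[[0,0,0.0004,0,0.015],[0,0,0.0008,0,0.015],[0,0,0.0012,0,0.015]]'; 
```

```text
time_s: 10.22
position: [0.4699, 0.211, 0.244]
eef_rot: [0.0, 0.149, 0.989, 0.0]
contact_force: [-0.3, -0.1, 3.2]
width: 0.266
finger_force: 29.9
```

```bash
python3 -m pendant '[[0,0,0.0003,0,0.015],[0,0,0.0006,0,0.015]]'; 
```

```text
time_s: 10.48
position: [0.4699, 0.211, 0.2434]
eef_rot: [-0.0, 0.149, 0.989, -0.0]
contact_force: [-0.1, -0.1, 3.8]
width: 0.26
finger_force: 29.9
```

```bash
python3 -m pendant '[[0,0,0.0003,0,0.015],[0,0,0.0006,0,0.015]]'; 
```

```text
time_s: 10.72
position: [0.4699, 0.211, 0.2431]
eef_rot: [0.0, 0.149, 0.989, 0.0]
contact_force: [-0.4, -0.1, 8.2]
width: 0.264
finger_force: 29.9
```

```bash
python3 -m pendant '[[0,0,0.0002,0,0.015],[0,0,0.0002,0,0.015]]'
```

```text
time_s: 10.98
position: [0.4699, 0.211, 0.2431]
eef_rot: [0.0, 0.149, 0.989, 0.0]
contact_force: [-0.9, -1.0, 7.6]
width: 0.26
finger_force: 29.9
```

The tool has stopped with force rising, so the collar is on the strip. I release and retreat straight up.

```bash
python3 -m pendant '[[0,0,0,0,0.06],[0,0,0,0,0.06],[0,0,0,0,0.06],[0,0,0,0,0.06],[0,0,-0.01,0,0.06],[0,0,-0.03,0,0.06],[0,0,-0.08,0,0.06],[-0.03,0,-0.12,0,0.06],[-0.06,0,-0.14,0,0.06],[-0.06,0,-0.14,0,0.06]]'
python3 - <<'E'
from h import *
w=get_image("wrist")[:,:,::-1];sc=get_image("scene")[:,:,::-1]
C=np.zeros((600,800,3),np.uint8);C[:600,:400]=cv2.resize(sc[170:290,220:300],None,fx=5,fy=5);C[:300,400:]=cv2.resize(w,(400,300));C[300:,400:]=cv2.resize(sc,(400,300))
cv2.imwrite("pics/c5.png",C)
print([tuple(np.round(proj(camera_info("scene"),[.4702,.2108,z]),1)) for z in(.066,.108)])
E
```

```text
time_s: 12.22
position: [0.5281, 0.1928, 0.3841]
eef_rot: [0.002, 0.149, 0.989, 0.0]
contact_force: [-0.8, 0.3, -0.2]
width: 0.679
finger_force: 0.0
[(np.float64(257.5), np.float64(206.3)), (np.float64(255.7), np.float64(186.8))]
```

View pics/c5.png

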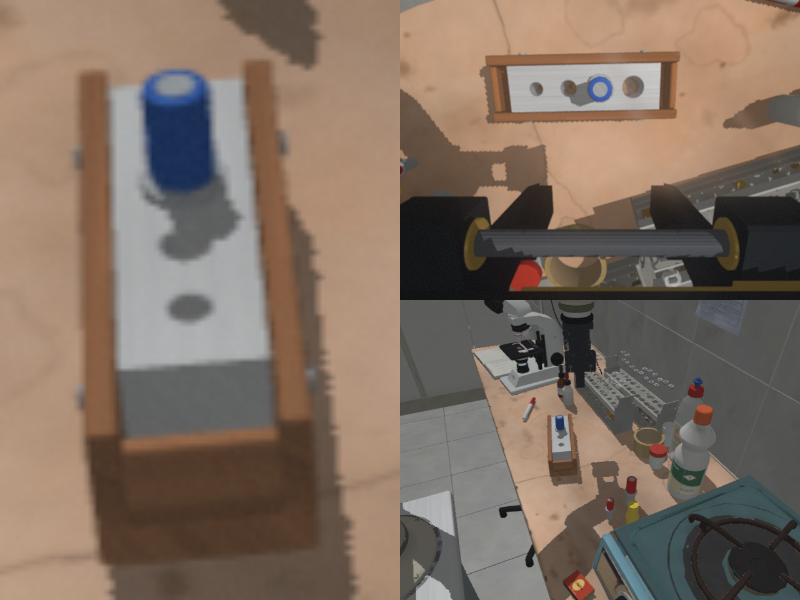

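The blue punch stands upright in the second-largest hole. Its cap top is at scene pixel ≈ (255,187), as projected for fully home. The red punch and the cup haven't moved.

```bash
python3 -c "
from station import robot;print(robot.sign_off())"
```

```text
the job is handed in; nothing more can be done
None
```

The blue punch is fully home and upright in the 20 mm hole with its collar on the strip; the highest force I read was about 8 N, the red punch and cup look untouched, and the job is handed in (the sign-off returned no verdict).

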